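Dress the guide rod's foot and hold it in the slide guide

TASK

Lift the guide rod by its handle out of the wooden block and, keeping it upright, press its foot onto the sprung lapping pad by the thumb-screw end until the pad sinks about half-way, then draw it slowly in one stroke to the pad's other end without the pad coming up or being pushed down to its stop. Then thread the rod from above through the guide stand's upper bushing and on through the lower one, until its foot shows below the lower bushing but stays clear of the base plate. Finish while holding it still there (it would drop if let go), and leave the calculator, bottle, eraser and pen where they are.

Things in the scene. Friction and masses are not known exactly. Their poses are not given: they have to be found in the camera images.
- rod: Guide rod, 145 mm long, 0.10 to 0.17 kg, standing upright in the block at the start. Steel shank 12 mm in diameter, its last 4 mm tapering to a flat foot of 8 mm; round black handle of 22 mm diameter from 105 to 145 mm above the foot. Origin: centre of the foot; z runs up the rod.
- holder: Wooden storage block, 100 x 60 x 50 mm, fixed, with two upright holes of 14 mm diameter, 40 mm deep, at x = -25 and +25 mm; the rod stands in the one at -25 with its foot 10 mm above the bench, the other is empty. Origin: centre of the underside.
- lapper: Fixed lapping fixture: dark base plate 190 x 62 x 12 mm with a flat grey pad, 120 mm (x) by 42 mm (y), on springs above it, the pad's top 40 mm above the bench when free. A black thumb-screw head (32 mm across, top at 36 mm) stands past one end, at x = -86 mm. Origin: underside of the base, below the pad's centre; x runs along the pad from the thumb-screw end to the plain end.
- pad (a joint): How far the sprung lapping pad is pressed straight down from its free height, in m: 0 free, 0.016 at its stop. It starts to sink at about 1 N and yields 4 mm for each further newton (half-way is about 3 N).
- guide: Fixed black guide stand: base plate 130 x 80 x 8 mm, a column (34 x 50 mm, top at 115 mm) at x = 65 mm, and on it two square brass bushings (36 mm wide, 15 mm high), one straight above the other, each with an upright 16 mm bore: the lower spans 45 to 60 mm, the upper 95 to 110 mm above the bench. Origin: underside of the base plate on the bores' axis; z up.
- upper_bore (a point): Centre of the upper bushing's mouth, on its top face, 110 mm above the bench.
- lower_bore (a point): Centre of the lower bushing's mouth, on its top face, 60 mm above the bench.
- calculator: Bystander: pocket calculator lying flat, 155 x 80 x 16 mm. Origin: centre of the underside. Leave it alone.
- bottle: Bystander: clear drinking bottle with a blue cap, 64 mm diameter, 200 mm high, standing. Origin: centre of the underside. Leave it alone.
- eraser: Bystander: grey eraser, 45 x 18 x 12 mm. Origin: centre of the underside. Leave it alone.
- pen: Bystander: blue pen lying flat, 150 x 12 x 14 mm. Origin: centre of the underside. Leave it alone.
There are look-alikes about, which are no part of the job. Several things have the shape of the rod; the one meant has the colours described above.

How it is judged (in metres and radians):
On the way, in this order (a step that is already met when the one before it is completed fails the run):
1. the rod's foot presses the lapping pad part-way down at its thumb-screw end (value of joint pad between 0.003 and 0.013 m and contact force between rod and lapper above 0.5 N and angle between rod's own z axis and vertical below 0.2 rad and x of rod in the frame of lapper between -0.062 and -0.03 m), for 0.15 s.
2. still pressed, it passes the pad's first half (value of joint pad between 0.003 and 0.013 m and contact force between rod and lapper above 0.5 N and angle between rod's own z axis and vertical below 0.2 rad and x of rod in the frame of lapper between -0.02 and -0.003 m), for 0.06 s.
3. still pressed, it passes the pad's second half (value of joint pad between 0.003 and 0.013 m and contact force between rod and lapper above 0.5 N and angle between rod's own z axis and vertical below 0.2 rad and x of rod in the frame of lapper between 0.003 and 0.02 m), for 0.06 s.
4. still pressed, it reaches the pad's plain end (value of joint pad between 0.003 and 0.013 m and contact force between rod and lapper above 0.5 N and angle between rod's own z axis and vertical below 0.2 rad and x of rod in the frame of lapper between 0.03 and 0.062 m), for 0.1 s.
5. the rod's foot is through the upper bushing, not yet through the lower (horizontal distance between rod and upper_bore below 0.006 m and z of rod in the frame of guide between 0.048 and 0.1 m), for 0.04 s.
At the end, for the whole second after the job is handed in: The fingers hold the rod (more than 2 N) still, spanning both bushings: its foot is 10.5 to 43 mm above the bench (at least 2 mm out below the lower bushing and 2.5 mm clear of the base plate), within 6 mm of the bores' axis, and the rod is aligned with it within 0.12 rad (z of rod in the frame of guide between 0.0105 and 0.043 m and horizontal distance between rod and lower_bore below 0.006 m and angle between the z axis of rod and the z axis of guide, either way round below 0.12 rad and contact force between rod and the fingers above 2 N and linear speed of rod below 0.02 m/s); the arm keeps its last pose, push and grip.
It fails at once if the lapping pad was pushed right down to its stop (value of joint pad above 0.0155 m).
It fails at once if the calculator was shifted by more than 30 mm (distance of calculator from where it was at the start of the episode above 0.03 m).
It fails at once if the bottle was shifted by more than 30 mm (distance of bottle from where it was at the start of the episode above 0.03 m).
It fails at once if the eraser was shifted by more than 30 mm (distance of eraser from where it was at the start of the episode above 0.03 m).
It fails at once if the pen was shifted by more than 30 mm (distance of pen from where it was at the start of the episode above 0.03 m).
It also fails if it takes over 58 s, if anything falls off the work surface, if the arm or the gripper's body presses on something with over 40 N, if the wrist force passes 120 N, or if a joint passes its speed limit or range.

ROBOT

A 6-joint arm with a two-finger parallel gripper is mounted at the origin on the work surface. World frame = base frame: x ahead of the robot, y to its left, z up, the work surface at z = 0. Lengths are in m, angles in degrees, forces in N, time in s.
With the tool pointing down it reaches from about 0.375 to 0.9 m from the base axis. Payload 3.1 kg.
Tool frame: the origin (TCP) lies at the very end of the fingers, on their centre line; the grasp point (between the pads) lies 19 mm behind it; z points along the fingers, y is the direction in which the jaws open and shut (so a half turn about z gives the same grasp; the last joint's range is limited). The gripper opens to 87 mm and grips with 3 to 60 N. Pads are 19 mm wide; open, the fingers measure 117 mm over their backs; the gripper's body (75 mm by 190 mm) begins 51 mm behind the grasp point.
Start: joints at [63.34, 30.224, 82.088, -0, 67.689, -10.227], TCP at [0.177, 0.599, 0.223] pointing down, gripper open.
Joint ranges: [-176.69, 176.69], [-43.24, 126.21], [12.49, 139.97], [-82, 262], [0, 151.66], [-163.58, 163.58]. Speed limits (degrees/s): [159.86, 159.86, 180, 180, 180, 180].

INTERFACE

Orientations are given as a 3x3 rotation matrix whose columns are the frame's x, y, z axes.
In Python, from rig import bot gives the robot as it stands. The module is installed in compiled form; this text tells all that it offers.
- The arm moves only by the tool play_rows, never from a script. Its argument "targets" is a list of rows, each a list of 7 numbers: the closure, from 0 (fully open) to 1 (shut), then the shift along the world's x, y, z in m, then the turn, a rotation vector about the world's x, y, z in rad. A call has 1 to 12 rows; each row shifts and turns the commanded pose from where the row before left it; what a row does not reach is not made up. A row lasts 1/8 s, in which the tool goes at most 62.5 mm and 10.7 degrees, less where a joint would pass 70% of its speed; a pose out of reach is approached as far as the arm can. A call with a gripper value outside its range is refused whole. The fingers move at their own pace and stop on an object; the grip force is fixed at half the most. Time passes only in rows, so rows that do not move let the fingers close. It gives the time, the measured TCP pose, the force and the opening at its end, in the units of the state.
- bot.read_state(): the state, without advancing time (a new reading comes with each control period).
- bot.capture(name): name is "scene" or "top"; returns the picture (420x560x3 uint8, blue, green, red); there is no depth.
- bot.get_calibration(name): a dict with "fx", "fy", "cx", "cy" (pixels), "R" (3x3) and "t" (3): a world point X has camera coordinates R X + t. Camera axes: x right, y down, z forward; pixel columns grow to the right and rows downward; lengths in m; the calibration is good to about 2 mm. A picture is of the moment at which its call begins. get_calibration takes no time and is no camera call.
- bot.hand_in(): hands the job in, once; it reports no verdict.
The state is a dict: "time_s": time; "joint_positions": joint angles; "qvel": joint speeds; "tau": joint torques, N m; "position": TCP position; "tcp_rot": TCP orientation; "force": force on the tool from outside, world axes, zero at the start; "moment": the same for the moment, N m; "opening": opening from 0.0 (shut) to 1.0 (fully open).
Only numpy, scipy, OpenCV 4.12 (cv2) and the standard library are available. Lean on these libraries where they do the work, as an engineer would, in place of code of your own. Each camera call takes 0.05 s, during which the arm holds its last target. There are 200 camera calls.

## Working session

There is one attempt and no reset: what is moved stays moved. The work goes in short steps, Python scripts to look and compute and a tool call to move; the robot and the scene stay as the last step left them, time stands still between calls to the robot, and variables do not carry over. Pictures are saved under pics/ and viewed, about 8 in all and at most 12, crops included, and the job is handed in when it is done.

Besides the shell and the picture viewer there is one more tool, called after "Request:" by a JSON object that holds its "name" and its "arguments", one argument or row to a line. play_rows: Moves the arm, as the interface text tells. Its arguments: {"type":"object","properties":{"targets":{"type":"array","items":{"type":"array","items":{"type":"number"}}}},"required":["targets"]}

```bash
mkdir -p pics; cat > h.py <<'E'
import numpy as np, cv2
from rig import bot
def cal(n):
    c=bot.get_calibration(n); K=np.array([[c['fx'],0,c['cx']],[0,c['fy'],c['cy']],[0,0,1]]); return K,np.array(c['R']),np.array(c['t'])
def ray(n,p,z):
    K,R,t=cal(n); d=R.T@np.linalg.inv(K)@[p[0],p[1],1]; o=-R.T@t
    return o+d*(z-o[2])/d[2]
def proj(n,X):
    K,R,t=cal(n); q=K@(R@np.array(X)+t); return q[:2]/q[2]
E
python3 - <<'E'
from h import *
for n in("scene","top"):
    im=bot.capture(n); cv2.imwrite(f"pics/{n}0.png",im)
    K,R,t=cal(n); print(n,K[0,0],(-R.T@t).round(3),R.round(2).tolist())
s=bot.read_state(); print(s['time_s'],s['position'],s['tcp_rot'],s['force'])
E
```

```text
scene 424.12723461554367 [0.989 0.739 0.66 ] [[-0.86, 0.5, 0.01], [0.26, 0.47, -0.84], [-0.43, -0.72, -0.54]]
top 384.2904346076962 [ 0.446 -0.023  0.98 ] [[-0.01, -1.0, -0.01], [-0.99, 0.01, -0.13], [0.13, 0.01, -0.99]]
0.1 [0.17648485 0.59887815 0.22166577] [[-9.59158097e-01  2.82869296e-01 -8.40948061e-04]
 [ 2.82870378e-01  9.59156524e-01 -1.76374619e-03]
 [ 3.07691177e-04 -1.92959074e-03 -9.99998091e-01]] [0.41737071 0.47879031 0.40790154]
```

View pics/scene0.png

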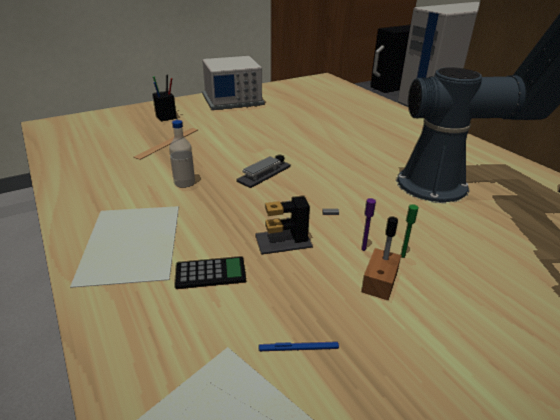

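View pics/top0.png

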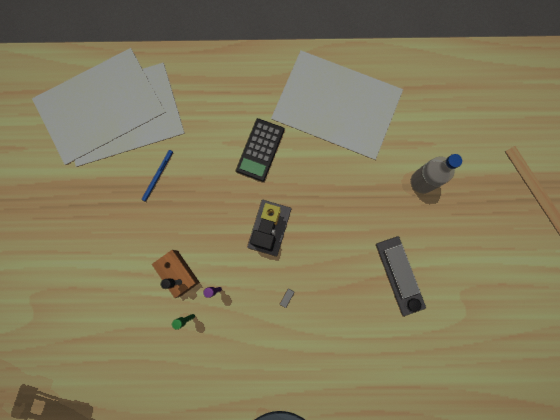

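The scene view shows the block (380,272) with the black rod (391,226), and the decoys purple (370,205) and green (411,215). It also shows the guide (287,225) and the lapper (264,170). In the top view the block is at (175,273), the guide at (270,228) and the lapper at (401,275) with its thumb screw at (414,305). Next I'll zoom for corners.

```bash
python3 - <<'E'
from h import *
im=cv2.imread("pics/top0.png"); sc=cv2.imread("pics/scene0.png")
def crop(a,x,y,w,h,k):
    c=cv2.resize(a[y:y+h,x:x+w],None,fx=k,fy=k,interpolation=cv2.INTER_CUBIC)
    c=cv2.convertScaleAbs(c,alpha=1.5,beta=15)
    for i in range(0,w,10): cv2.line(c,(i*k,0),(i*k,5 if i%50 else 12),(0,0,255)); 
    for i in range(0,h,10): cv2.line(c,(0,i*k),(5 if i%50 else 12,i*k),(0,0,255))
    return c
# 4 tiles 66x50 *6 -> 396x300
A=crop(im,145,240,66,66,6);B=crop(im,240,195,66,66,6)
C=np.hstack([crop(im,370,230,66,97,4),crop(sc,236,150,66,97,4)[:388]]) if 0 else crop(im,370,232,66,90,6)
cv2.imwrite("pics/z1.png",np.hstack([A,B]))
D=crop(sc,230,145,90,110,5); C2=crop(im,370,232,66,90,6)
D=cv2.copyMakeBorder(D[:540],0,max(0,540-D.shape[0]),0,0,0)
cv2.imwrite("pics/z2.png",np.hstack([C2,D[:, :400]]))
E
```

```text
(no output)
```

View pics/z1.png

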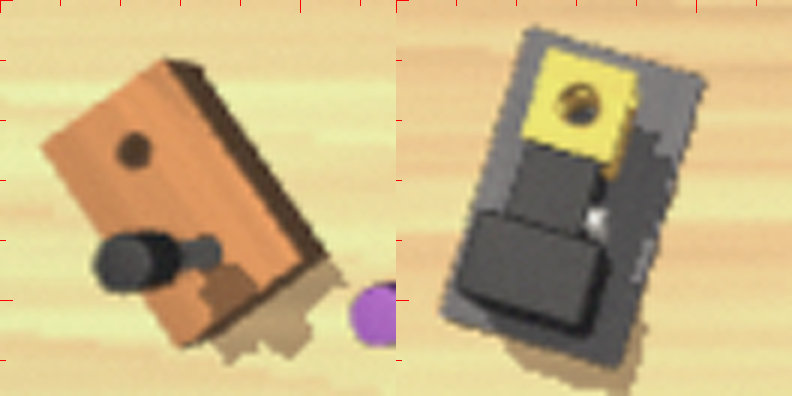

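View pics/z2.png

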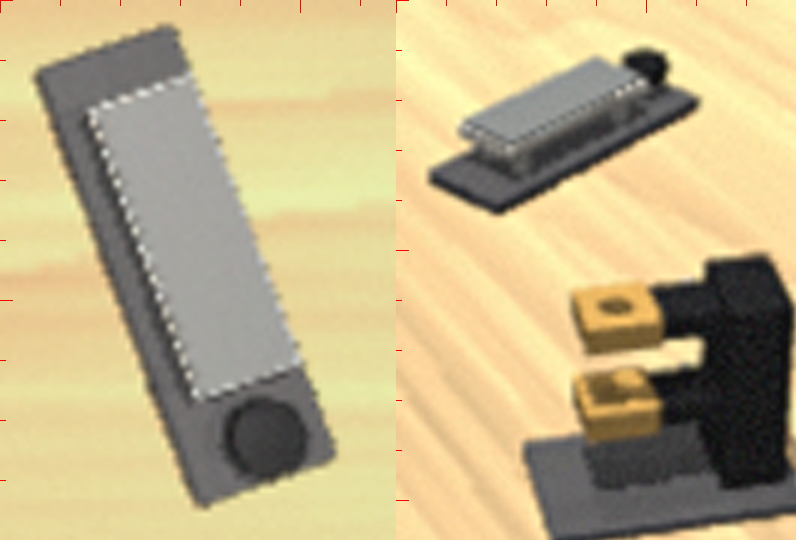

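The zooms show clean corners for the block top and its hole, the bushing and bore, the base plates, the pad and the screw. I'll convert these to world points and check them against the given sizes.

```bash
cat > m.py <<'E'
from h import *
def pts(n,P,off,k,z,x0=0): return np.array([ray(n,((p[0]-x0+.5)/k-.5+off[0],(p[1]+.5)/k-.5+off[1]),z) for p in P])
def quad(name,Q):
    e=np.roll(Q,-1,0)-Q; L=np.linalg.norm(e,axis=1); c=Q.mean(0)
    u=e[1]-e[3]; v=e[0]-e[2]
    print(name,"c",c.round(4),"sides",(L*1e3).round(1),"ang e0",np.degrees(np.arctan2(v[1],v[0])).round(1),"e1",np.degrees(np.arctan2(u[1],u[0])).round(1)); return c
A=((145,240),6);T="top"
quad("block",pts(T,[(165,58),(42,147),(185,347),(303,262)],*A,.05))
print("hole",pts(T,[(134,151)],*A,.05), "rodtop",pts(T,[(122,263)],*A,.155), "purple",pts(T,[(380,315)],*A,.1))
B=((240,195),6)
quad("bush",pts(T,[(545,45),(638,73),(610,165),(522,138)],*B,.11,396))
print("bore",pts(T,[(579,104)],*B,.11,396))
quad("gbase",pts(T,[(530,28),(706,78),(618,368),(441,315)],*B,.008,396))
C=((370,232),6)
quad("pad",pts(T,[(90,110),(191,76),(299,362),(197,402)],*C,.04))
quad("lbase",pts(T,[(37,72),(174,26),(334,457),(203,506)],*C,.012))
print("screw",pts(T,[(265,438)],*C,.036))
S="scene";D=((230,145),5)
quad("bushS",pts(S,[(573,291),(650,281),(664,311),(586,323)],*D,.11,396))
print("boreS",pts(S,[(617,306)],*D,.11,396), "lowS",pts(S,[(573,372),(650,366),(664,400),(586,412)],*D,.06,396).mean(0))
quad("padS",pts(S,[(460,130),(601,58),(648,82),(514,152)],*D,.04,396))
print("rodtopS",ray(S,(392,220),.155))
# eraser, pen etc rough
for nm,p in dict(eraser=(287,298),pen=(157,176),green=(178,323)).items(): print(nm,ray(T,p,.01).round(3))
E
python3 m.py
```

```text
block c [0.4365 0.2509 0.05  ] sides [ 60.   99.4  56.8 100. ] ang e0 125.8 e1 -143.9
hole [[0.45718997 0.26735732 0.05      ]] rodtop [[0.41656077 0.23758269 0.155     ]] purple [[0.39455674 0.15697812 0.1       ]]
bush c [0.5742 0.0156 0.11  ] sides [37.3 36.9 35.1 36.9] ang e0 -107.6 e1 164.5
bore [[0.57467103 0.01552872 0.11      ]]
gbase c [0.5503 0.0223 0.008 ] sides [ 78.4 128.7  77.9 128.1] ang e0 -106.8 e1 162.8
pad c [ 0.4378 -0.2995  0.04  ] sides [ 43.6 120.7  44.2 122.6] ang e0 -70.8 e1 -161.9
lbase c [ 0.4268 -0.304   0.012 ] sides [ 61.1 186.4  57.7 188. ] ang e0 -71.3 e1 -161.6
screw [[ 0.35766672 -0.32525493  0.036     ]]
bushS c [0.5695 0.0131 0.11  ] sides [37.9 26.8 38.  28.1] ang e0 165.2 e1 73.7
boreS [[0.57200971 0.01628494 0.11      ]] lowS [0.56911381 0.01312552 0.06      ]
padS c [ 0.4381 -0.2914  0.04  ] sides [129.7  44.7 122.4  43.2] ang e0 -160.9 e1 107.0
rodtopS [0.41903844 0.24129422 0.155     ]
eraser [ 0.373 -0.021  0.01 ]
pen [0.686 0.313 0.01 ]
green [0.315 0.248 0.01 ]
```

Everything matches the stated sizes within about 2 mm, and the screw check agrees too. Results:

| Item | Position | Note |
|---|---|---|
| Rod | (0.4165, 0.237) | |
| Pad centre | (0.438, -0.299) | yaw 18.2° |
| Bore | (0.574, 0.0155) | |

I'll hold the jaw axis along the stroke so the pads resist tilt. That means moving above the rod while turning -55.4°.

Request:
{"name": "play_rows", "arguments": {
  "targets": [
    [0.5,0.0266,-0.0402,0,0,0,-0.1074],
    [0.5,0.0266,-0.0402,0,0,0,-0.1074],
    [0.5,0.0266,-0.0402,0,0,0,-0.1074],
    [0.5,0.0266,-0.0402,0,0,0,-0.1074],
    [0.5,0.0266,-0.0402,0,0,0,-0.1074],
    [0.5,0.0266,-0.0402,0,0,0,-0.1074],
    [0.5,0.0266,-0.0402,0,0,0,-0.1074],
    [0.5,0.0266,-0.0402,0,0,0,-0.1074],
    [0.5,0.0266,-0.0402,0,0,0,-0.1074],
    [0.5,0,0,0,0,0,0]
  ]
}}

```text
time_s: 1.35
position: [0.418, 0.2353, 0.2224]
tcp_rot: [[-0.307, 0.952, 0.001], [0.952, 0.307, -0.0], [-0.001, 0.0, -1.0]]
force: [0.5, -0.2, -1.2]
opening: 0.499
```

```bash
python3 - <<'E'
from h import *
s=bot.read_state();R=np.array(s['tcp_rot']);print(s['time_s'],s['position'],s['opening'],np.degrees(np.arctan2(R[1,1],R[0,1])),R[:,2],s['force'])
a=bot.capture("scene");b=bot.capture("top")
k=lambda c:cv2.resize(c,(400,400),interpolation=cv2.INTER_CUBIC)
cv2.imwrite("pics/g1.png",cv2.convertScaleAbs(np.hstack([k(a[140:300,320:480]),k(b[200:360,100:260])]),alpha=1.4))
E
```

```text
1.35 [0.41804872 0.23534822 0.22239176] 0.4991525936297974 17.88781744220946 [ 5.15636767e-04 -3.96923079e-04 -9.99999788e-01] [ 0.48506254 -0.21469658 -1.15393383]
```

View pics/g1.png

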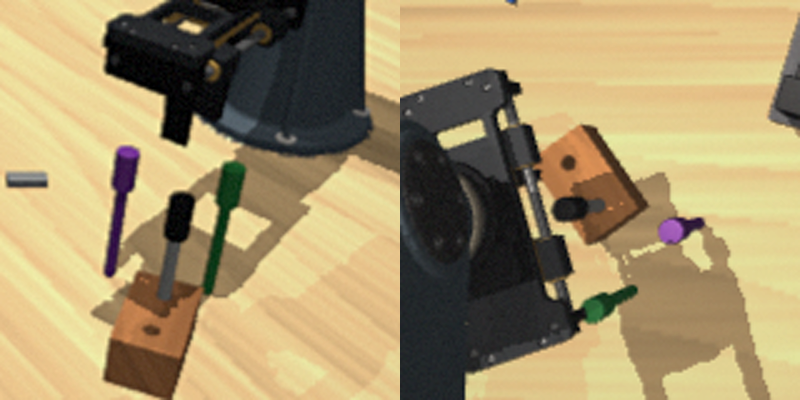

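The gripper hovers squarely over the black-handled rod, and the purple and green decoys are clear of the fingers. I'll descend and close.

Request:
{"name": "play_rows", "arguments": {
  "targets": [
    [0.5,-0.0015,0.0017,-0.02,0,0,0.005],
    [0.5,0,0,-0.03,0,0,0],
    [0.5,0,0,-0.03,0,0,0],
    [0.5,0,0,-0.026,0,0,0],
    [0.5,0,0,0,0,0,0],
    [0.62,0,0,0,0,0,0],
    [0.68,0,0,0,0,0,0],
    [0.72,0,0,0,0,0,0],
    [0.76,0,0,0,0,0,0],
    [0.8,0,0,0,0,0,0],
    [0.8,0,0,0,0,0,0],
    [0.8,0,0,0,0,0,0]
  ]
}}

```text
time_s: 2.95
position: [0.4149, 0.2394, 0.1169]
tcp_rot: [[-0.317, 0.949, 0.001], [0.949, 0.317, 0.0], [-0.0, 0.001, -1.0]]
force: [-0.4, -0.6, 5.6]
opening: 0.243
```

```bash
python3 - <<'E'
from h import *
a=bot.capture("scene");b=bot.capture("top")
k=lambda c:cv2.resize(c,(400,400),interpolation=cv2.INTER_CUBIC)
cv2.imwrite("pics/g2.png",cv2.convertScaleAbs(np.hstack([k(a[180:300,340:460]),k(b[220:340,110:230])]),alpha=1.4))
print(bot.read_state())
E
```

```text
{'time_s': 3.05, 'joint_positions': array([ 1.65852875e+01,  2.90362095e+01,  1.08480174e+02, -1.13283903e-03,
        4.24504051e+01, -1.88217672e+00]), 'qvel': array([ 0.01418258, -0.0037867 , -0.02716916, -0.06206113, -0.07262107,
        0.00286435]), 'tau': array([-5.67478698e-02, -3.29315901e+01, -9.48798805e+00,  6.60781120e-02,
       -2.26553944e-01, -1.02538190e-03]), 'position': array([0.41490156, 0.2393858 , 0.11690621]), 'tcp_rot': array([[-3.16779919e-01,  9.48498904e-01,  5.59342908e-04],
       [ 9.48499068e-01,  3.16779884e-01,  1.52666682e-04],
       [-3.23844008e-05,  5.78897966e-04, -9.99999832e-01]]), 'force': array([-0.11399277,  0.25062319,  4.95309969]), 'moment': array([-0.16629968,  0.16512265, -0.00752026]), 'opening': 0.24590056939649696}
```

View pics/g2.png

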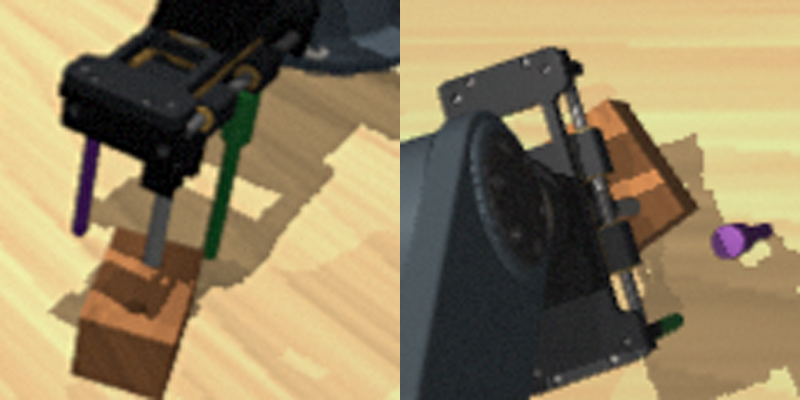

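Opening of 21.3 mm matches the handle. I'll lift straight up, slowly at first.

Request:
{"name": "play_rows", "arguments": {
  "targets": [
    [1.0,0,0,0,0,0,0],
    [1.0,0,0,0,0,0,0],
    [1.0,0,0,0.005,0,0,0],
    [1.0,0,0,0.01,0,0,0],
    [1.0,0,0,0.015,0,0,0],
    [1.0,0,0,0.02,0,0,0],
    [1.0,0,0,0.025,0,0,0],
    [1.0,0,0,0.025,0,0,0],
    [1.0,0,0,0.025,0,0,0],
    [1.0,0,0,0.02,0,0,0],
    [1.0,0,0,0.005,0,0,0],
    [1.0,0,0,0,0,0,0]
  ]
}}

```text
time_s: 4.55
position: [0.4143, 0.2393, 0.2665]
tcp_rot: [[-0.317, 0.948, -0.0], [0.948, 0.317, -0.0], [0.0, -0.0, -1.0]]
force: [0.3, -0.9, -1.4]
opening: 0.241
```

```bash
python3 - <<'E'
from h import *
s=bot.read_state();p=s['position']
a=bot.capture("scene");b=bot.capture("top");cv2.imwrite("pics/s3.png",a);cv2.imwrite("pics/t3.png",b)
u,v=proj("scene",p+[0,0,-.05]).astype(int); u2,v2=proj("top",p+[0,0,-.05]).astype(int)
print(s['force'],s['opening'],p,u,v,u2,v2, proj("scene",p),proj("scene",p-[0,0,.107]))
k=lambda c,u,v:cv2.resize(c[v-50:v+50,u-50:u+50],(400,400),interpolation=cv2.INTER_CUBIC)
cv2.imwrite("pics/g3.png",cv2.convertScaleAbs(np.hstack([k(a,u,v),k(b,u2,v2)]),alpha=1.4))
E
```

```text
[ 0.25225806 -0.87232596 -1.37225524] 0.24057861068203423 [0.41433807 0.23926192 0.26647627] 397 193 154 285 [402.14410453 171.75409996] [393.35289991 217.10025973]
```

View pics/g3.png

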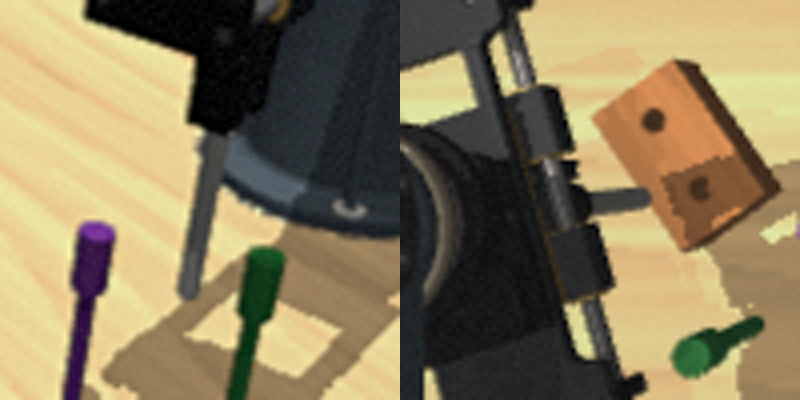

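The rod is lifted, hanging upright with its foot at about (394,216) in the scene view, against (393,217) predicted from the TCP. I'll swing to above the thumb-screw end of the pad.

Request:
{"name": "play_rows", "arguments": {
  "targets": [
    [1.0,0.005,-0.02,0,0,0,0],
    [1.0,0.01,-0.04,0,0,0,0],
    [1.0,0.012,-0.052,0,0,0,0],
    [1.0,0.01,-0.054,0,0,0,0],
    [1.0,0.005,-0.054,0,0,0,0],
    [1.0,0,-0.055,0,0,0,0],
    [1.0,-0.005,-0.055,0,0,0,0],
    [1.0,-0.012,-0.055,0,0,0,0],
    [1.0,-0.016,-0.055,0,0,0,0],
    [1.0,-0.016,-0.053,0,0,0,0],
    [1.0,-0.01,-0.038,0,0,0,0],
    [1.0,-0.005,-0.02,0,0,0,0]
  ]
}}

```text
time_s: 6.15
position: [0.3918, -0.3132, 0.2656]
tcp_rot: [[-0.315, 0.949, -0.001], [0.949, 0.315, 0.001], [0.002, -0.001, -1.0]]
force: [0.2, -0.8, -0.6]
opening: 0.243
```

Request:
{"name": "play_rows", "arguments": {
  "targets": [
    [1.0,0,0,-0.02,0,0,0],
    [1.0,0,0,-0.03,0,0,0],
    [1.0,0,0,-0.03,0,0,0],
    [1.0,0,0,-0.02,0,0,0],
    [1.0,0,0,0,0,0,0],
    [1.0,0,0,0,0,0,0],
    [1.0,0,0,0,0,0,0]
  ]
}}

```text
time_s: 7.02
position: [0.3933, -0.312, 0.1675]
tcp_rot: [[-0.317, 0.948, 0.001], [0.948, 0.317, -0.002], [-0.002, 0.001, -1.0]]
force: [-0.5, 1.1, -1.0]
opening: 0.244
```

```bash
python3 - <<'E'
from h import *
s=bot.read_state();p=s['position']
a=bot.capture("scene");b=bot.capture("top");cv2.imwrite("pics/s4.png",a);cv2.imwrite("pics/t4.png",b)
f=p-[0,0,.107]
us,vs=proj("scene",f).astype(int); ut,vt=proj("top",f).astype(int)
print(s['force'],s['moment'],p,"predS",proj("scene",f),"predT",proj("top",f))
def k(c,u,v): print("off",u-40,v-40); return cv2.resize(c[v-40:v+40,u-40:u+40],(400,400),interpolation=cv2.INTER_CUBIC)
cv2.imwrite("pics/g4.png",cv2.convertScaleAbs(np.hstack([k(a,us,vs),k(b,ut,vt)]),alpha=1.4))
# foot from previous pose (TCP .4143,.2393,.2665)
print("prevfoot S",ray("scene",(394,216),.160),"T",ray("top",(165.,284.2),.160))
E
```

```text
[-0.49278416  1.13045149 -1.00422739] [-0.09817581  0.04155673 -0.04444232] [ 0.39326116 -0.3120079   0.16750687] predS [271.26451569 153.79137839] predT [410.70808358 290.12632861]
off 231 113
off 370 250
prevfoot S [0.41094583 0.23744394 0.16      ] T [0.41510498 0.23577365 0.16      ]
```

View pics/g4.png

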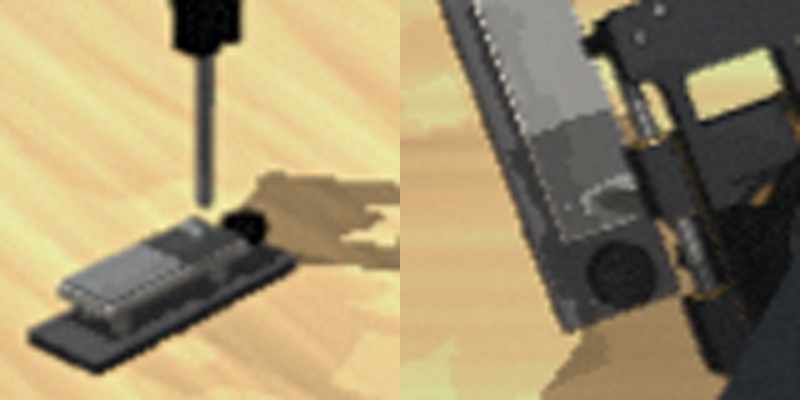

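The rod hangs vertically. Its foot is at (272,153.6) in the scene view against (271.3,153.8) predicted, over the screw end of the pad with about 20 mm of height left. I'll press about 8 mm.

Request:
{"name": "play_rows", "arguments": {
  "targets": [
    [1.0,0,0,-0.008,0,0,0],
    [1.0,0,0,-0.006,0,0,0],
    [1.0,0,0,-0.004,0,0,0],
    [1.0,0,0,-0.003,0,0,0],
    [1.0,0,0,-0.002,0,0,0],
    [1.0,0,0,-0.002,0,0,0],
    [1.0,0,0,0,0,0,0],
    [1.0,0,0,0,0,0,0]
  ]
}}

```text
time_s: 8.12
position: [0.3926, -0.3116, 0.1417]
tcp_rot: [[-0.317, 0.948, -0.0], [0.948, 0.317, -0.0], [-0.0, -0.0, -1.0]]
force: [-1.8, 0.1, 1.4]
opening: 0.243
```

Force rose by about 2.4 N, which puts the pad about 5 mm down and matches the 34.8 mm foot height. I'll go 3 mm deeper, dwell, then start the stroke.

Request:
{"name": "play_rows", "arguments": {
  "targets": [
    [1.0,0,0,-0.0015,0,0,0],
    [1.0,0,0,-0.0015,0,0,0],
    [1.0,0,0,0,0,0,0],
    [1.0,0,0,0,0,0,0],
    [1.0,0.002,0.0007,0,0,0,0],
    [1.0,0.0038,0.0012,0,0,0,0],
    [1.0,0.0038,0.0013,0,0,0,0],
    [1.0,0.0038,0.0012,0,0,0,0],
    [1.0,0.0038,0.0013,0,0,0,0]
  ]
}}

```text
time_s: 9.25
position: [0.4102, -0.3059, 0.1386]
tcp_rot: [[-0.317, 0.948, 0.0], [0.948, 0.317, -0.0], [-0.0, -0.0, -1.0]]
force: [-1.2, -0.3, 1.8]
opening: 0.241
```

The pad is about 8.3 mm down, so I'll continue the stroke.

Request:
{"name": "play_rows", "arguments": {
  "targets": [
    [1.0,0.0038,0.0012,0,0,0,0],
    [1.0,0.0038,0.0013,0,0,0,0],
    [1.0,0.0038,0.0012,0,0,0,0],
    [1.0,0.0038,0.0013,0,0,0,0],
    [1.0,0.0038,0.0012,0,0,0,0],
    [1.0,0.0038,0.0013,0,0,0,0],
    [1.0,0.0038,0.0012,0,0,0,0],
    [1.0,0.0038,0.0013,0,0,0,0],
    [1.0,0.0038,0.0012,0,0,0,0]
  ]
}}

```text
time_s: 10.38
position: [0.4443, -0.2946, 0.1385]
tcp_rot: [[-0.317, 0.948, -0.0], [0.948, 0.317, 0.0], [0.0, -0.0, -1.0]]
force: [-2.2, -0.7, 1.8]
opening: 0.245
```

Request:
{"name": "play_rows", "arguments": {
  "targets": [
    [1.0,0.0038,0.0012,0,0,0,0],
    [1.0,0.0038,0.0013,0,0,0,0],
    [1.0,0.0038,0.0012,0,0,0,0],
    [1.0,0.0038,0.0013,0,0,0,0],
    [1.0,0.0038,0.0012,0,0,0,0],
    [1.0,0.0038,0.0013,0,0,0,0],
    [1.0,0.0038,0.0012,0,0,0,0],
    [1.0,0.0038,0.0013,0,0,0,0],
    [1.0,0.0038,0.0012,0,0,0,0],
    [1.0,0,0,0,0,0,0],
    [1.0,0,0,0,0,0,0],
    [1.0,0,0,0,0,0,0]
  ]
}}

```text
time_s: 11.88
position: [0.4786, -0.2835, 0.1386]
tcp_rot: [[-0.317, 0.949, 0.001], [0.949, 0.317, -0.0], [-0.0, 0.001, -1.0]]
force: [0.2, -0.5, 1.4]
opening: 0.244
```

The stroke is done at +43 mm with steady force. I'll lift and go above the upper bushing.

Request:
{"name": "play_rows", "arguments": {
  "targets": [
    [1.0,0,0,0.01,0,0,0],
    [1.0,0,0,0.025,0,0,0],
    [1.0,0,0,0.035,0,0,0],
    [1.0,0,0,0.03,0,0,0],
    [1.0,0.005,0.015,0.015,0,0,0],
    [1.0,0.012,0.04,0,0,0,0],
    [1.0,0.018,0.055,0,0,0,0],
    [1.0,0.018,0.055,0,0,0,0],
    [1.0,0.018,0.055,0,0,0,0],
    [1.0,0.014,0.045,0,0,0,0],
    [1.0,0.009,0.028,0,0,0,0],
    [1.0,0.001,0.006,0,0,0,0]
  ]
}}

```text
time_s: 13.38
position: [0.5725, 0.0184, 0.2528]
tcp_rot: [[-0.32, 0.947, -0.002], [0.947, 0.32, 0.001], [0.001, -0.002, -1.0]]
force: [-0.4, -0.4, -1.0]
opening: 0.244
```

Request:
{"name": "play_rows", "arguments": {
  "targets": [
    [1.0,0,0,-0.01,0,0,0],
    [1.0,0,0,-0.012,0,0,0],
    [1.0,0,0,0,0,0,0],
    [1.0,0,0,0,0,0,0],
    [1.0,0,0,0,0,0,0]
  ]
}}

```text
time_s: 14.0
position: [0.5735, 0.015, 0.2319]
tcp_rot: [[-0.316, 0.949, 0.001], [0.949, 0.316, -0.0], [-0.0, 0.001, -1.0]]
force: [0.6, 0.0, -0.7]
opening: 0.245
```

```bash
python3 - <<'E'
from h import *
s=bot.read_state();p=s['position']
a=bot.capture("scene");b=bot.capture("top");cv2.imwrite("pics/s5.png",a);cv2.imwrite("pics/t5.png",b)
f=p-[0,0,.107]
us,vs=proj("scene",f).astype(int); ut,vt=proj("top",f).astype(int)
print(s['force'],p,"predS",proj("scene",f),"predT",proj("top",f))
def k(c,u,v): print("off",u-30,v-30); return cv2.resize(c[v-30:v+30,u-30:u+30],(390,390),interpolation=cv2.INTER_CUBIC)
cv2.imwrite("pics/g5.png",cv2.convertScaleAbs(np.hstack([k(a,us,vs),k(b,ut,vt)]),alpha=1.5))
E
```

```text
[ 0.58109042  0.01822907 -0.71323891] [0.57353334 0.01495589 0.23188387] predS [272.99223041 200.38510936] predT [270.04230664 211.44883952]
off 242 170
off 240 181
```

View pics/g5.png

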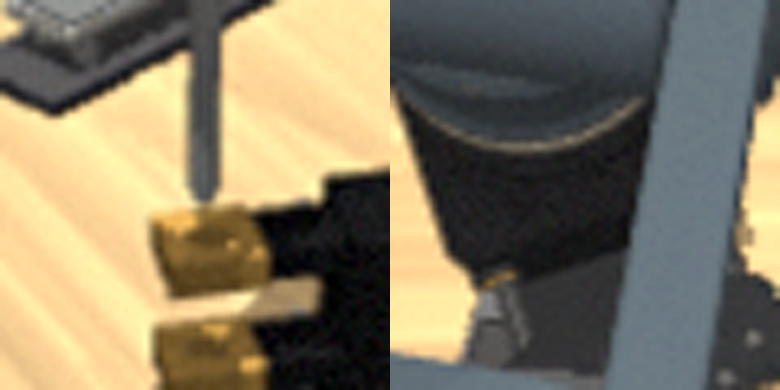

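The scene view shows the foot at about (273.5,200.5) just above the upper bushing; the top view is blocked by the arm. I'll compare foot and bore in the same view.

```bash
python3 - <<'E'
from h import *
a=cv2.imread("pics/s5.png");g=cv2.cvtColor(cv2.imread("pics/scene0.png"),cv2.COLOR_BGR2HSV)
# shank centre columns by darkness on rows
for r in (180,185,190,195,197,199,200,201,202): print(r,a[r,266:282].sum(1).tolist())
p=bot.read_state()['position']
print("bore S",ray("scene",(273.8,205.8),.11),"foot S",ray("scene",(273.1,200.),p[2]-.107),"tcp",p)
# bore dark blob in original scene image
roi=g[200:212,264:284,2]; print(roi)
E
```

```text
180 [396, 407, 439, 462, 409, 247, 149, 149, 142, 164, 372, 430, 422, 421, 416, 414]
185 [443, 447, 454, 458, 350, 204, 145, 146, 149, 211, 399, 445, 434, 419, 409, 410]
190 [429, 426, 434, 439, 347, 208, 167, 160, 143, 204, 390, 437, 438, 436, 444, 445]
195 [447, 443, 438, 436, 339, 229, 189, 181, 155, 196, 387, 442, 437, 437, 438, 430]
197 [431, 437, 448, 456, 358, 232, 182, 186, 157, 198, 377, 426, 425, 436, 433, 434]
199 [435, 436, 435, 446, 429, 297, 185, 176, 171, 294, 403, 425, 421, 422, 425, 431]
200 [450, 443, 436, 440, 451, 351, 220, 174, 209, 378, 437, 436, 423, 421, 433, 435]
201 [457, 450, 443, 435, 438, 425, 331, 250, 283, 351, 350, 318, 290, 319, 401, 385]
202 [413, 414, 401, 380, 375, 331, 254, 206, 230, 248, 230, 203, 178, 200, 224, 196]
bore S [0.57200971 0.01628494 0.11      ] foot S [0.57252264 0.01369009 0.12493075] tcp [0.57351261 0.01520401 0.23193075]
[[159 160 159 159 159 160 158 160 158 160 161 160 159 158 156 159 162 163
  162 163]
 [162 160 159 158 159 159 159 161 158 154 154 155 153 152 151 152 156 143
  119 115]
 [159 156 155 156 152 151 152 153 151 149 150 151 149 148 146 147 111  74
   52  47]
 [148 144 149 149 147 147 148 151 150 149 148 149 151 150 147 146 105  44
   19  16]
 [143 119 138 148 147 147 145 140 125 119 113 123 139 149 149 150 138  82
   18  16]
 [142  96 124 149 149 145 115  88  80  78  77  79  97 130 148 152 149 108
   49  23]
 [142  86  99 140 148 146 111  69  58  64  69  65  66 112 142 151 152 142
   85  27]
 [143  88  86 135 151 149 139 110  87  77  74  92 100 131 150 151 153 154
  110  45]
 [155  99  67 128 151 151 150 145 142 142 138 142 144 149 152 153 153 153
  111  52]
 [159 120  72 101 141 150 150 152 154 156 156 155 155 144 130 125 126 121
   98  52]
 [157 138  85  88 126 138 129 122 122 111 103  97  97  95  81  77  81  74
   74  44]
 [155 150  98  64  83  85  81  82  79  75  70  66  68  71  65  67  68  68
   69  38]]
```

The scene view says +2 mm in y and the top view +0.4 mm in y and +1 mm in x. I'll split the difference and enter gently, watching the force.

Request:
{"name": "play_rows", "arguments": {
  "targets": [
    [1.0,0.0003,0.0012,-0.005,0,0,0],
    [1.0,0,0,-0.005,0,0,0],
    [1.0,0,0,-0.004,0,0,0],
    [1.0,0,0,-0.003,0,0,0],
    [1.0,0,0,-0.003,0,0,0],
    [1.0,0,0,0,0,0,0],
    [1.0,0,0,0,0,0,0]
  ]
}}

```text
time_s: 14.98
position: [0.5737, 0.0166, 0.2116]
tcp_rot: [[-0.317, 0.948, 0.0], [0.948, 0.317, -0.0], [-0.0, 0.0, -1.0]]
force: [-0.3, -0.0, -1.6]
opening: 0.242
```

The foot is 5 mm inside with no contact force, so I'll continue.

Request:
{"name": "play_rows", "arguments": {
  "targets": [
    [1.0,0,0,-0.005,0,0,0],
    [1.0,0,0,-0.005,0,0,0],
    [1.0,0,0,-0.006,0,0,0],
    [1.0,0,0,-0.006,0,0,0],
    [1.0,0,0,-0.006,0,0,0],
    [1.0,0,0,-0.006,0,0,0],
    [1.0,0,0,-0.004,0,0,0],
    [1.0,0,0,0,0,0,0],
    [1.0,0,0,0,0,0,0]
  ]
}}

```text
time_s: 16.1
position: [0.5737, 0.0167, 0.1737]
tcp_rot: [[-0.317, 0.948, 0.0], [0.948, 0.317, -0.0], [-0.0, 0.0, -1.0]]
force: [-0.1, 0.3, -1.8]
opening: 0.244
```

```bash
python3 - <<'E'
from h import *
s=bot.read_state();p=s['position'];print(p,s['force'],s['moment'])
a=bot.capture("scene");cv2.imwrite("pics/s6.png",a)
cv2.imwrite("pics/g6.png",cv2.convertScaleAbs(cv2.resize(a[180:250,250:320],(560,560),interpolation=cv2.INTER_CUBIC),alpha=1.6))
E
```

```text
[0.57374741 0.01666212 0.17371815] [-0.08083461  0.30877328 -1.77137012] [-0.1089615  -0.02422007 -0.02779212]
```

View pics/g6.png

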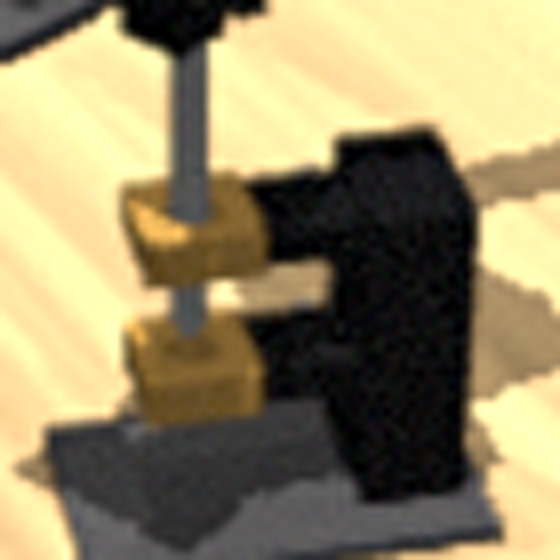

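The rod is through the upper bushing and lines up with the lower bore (rod at x≈190, bore at about 193 in the crop). I'll ease into the lower one.

Request:
{"name": "play_rows", "arguments": {
  "targets": [
    [1.0,0,0,-0.004,0,0,0],
    [1.0,0,0,-0.003,0,0,0],
    [1.0,0,0,-0.003,0,0,0],
    [1.0,0,0,-0.003,0,0,0],
    [1.0,0,0,0,0,0,0]
  ]
}}

```text
time_s: 16.77
position: [0.5733, 0.0167, 0.1602]
tcp_rot: [[-0.317, 0.948, -0.001], [0.948, 0.317, 0.0], [0.0, -0.001, -1.0]]
force: [0.1, -0.0, -1.7]
opening: 0.246
```

No contact with the foot at 53 mm. I'll continue down to about 28 mm.

Request:
{"name": "play_rows", "arguments": {
  "targets": [
    [1.0,0,0,-0.004,0,0,0],
    [1.0,0,0,-0.005,0,0,0],
    [1.0,0,0,-0.005,0,0,0],
    [1.0,0,0,-0.005,0,0,0],
    [1.0,0,0,-0.004,0,0,0],
    [1.0,0,0,-0.002,0,0,0],
    [1.0,0,0,0,0,0,0],
    [1.0,0,0,0,0,0,0],
    [1.0,0,0,0,0,0,0],
    [1.0,0,0,0,0,0,0]
  ]
}}

```text
time_s: 18.02
position: [0.5736, 0.0166, 0.1357]
tcp_rot: [[-0.317, 0.948, 0.0], [0.948, 0.317, -0.0], [-0.0, 0.0, -1.0]]
force: [0.9, -0.4, -2.0]
opening: 0.245
```

```bash
python3 - <<'E'
from h import *
s=bot.read_state();p=s['position'];print(s['time_s'],p,s['force'],s['opening'],s['qvel'].round(3))
a=bot.capture("scene");cv2.imwrite("pics/s7.png",a)
cv2.imwrite("pics/g7.png",cv2.convertScaleAbs(cv2.resize(a[180:250,250:320],(560,560),interpolation=cv2.INTER_CUBIC),alpha=1.6))
E
```

```text
18.025 [0.57363056 0.01664526 0.13568468] [ 0.88052675 -0.42553545 -1.98778751] 0.24492414901936552 [ 0.043  0.02  -0.083 -0.09   0.012 -0.121]
```

View pics/g7.png

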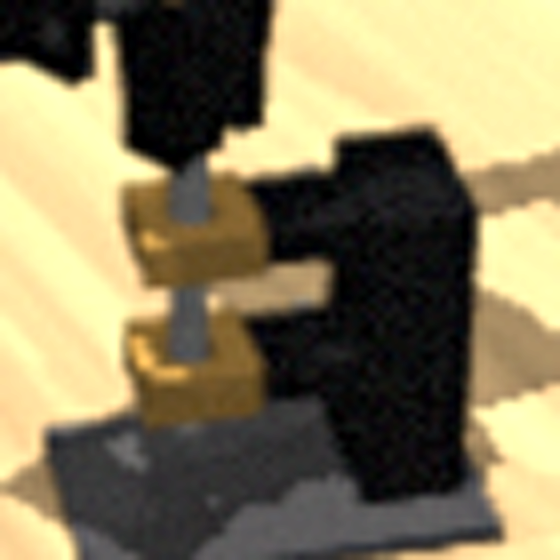

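The rod passes through both bushings. Its foot works out at about 28.8 mm, inside the 10.5–43 mm window, with no contact load. The arm is still, so I'll hand in.

```bash
python3 -c "
from rig import bot
print(bot.hand_in())"
```

```text
the job is handed in; nothing more can be done
None
```

I lifted the rod, drew it along the pad, threaded it through both bushings and handed the job in at about 18 s of the 58 s allowed, with the gripper still holding it. The hand-in reports no verdict, so what follows rests on my own readings.

- **Stroke:** The foot went from about -45 mm to +43 mm along the pad in one stroke. From the foot height, the pad was about 5 mm down at first touch and about 8 mm down through the stroke. The force agreed, at about 2.4 to 2.8 N, and the pad stayed well short of its stop.
- **Threading:** The rod went through both bushings with no contact force above the reading's 1–2 N noise.
- **Final hold:** The TCP height puts the foot at about 29 mm, the tool is vertical and the jaws are shut on the handle at 21 mm. The last picture shows the shank entering both bores.
- **Bystanders:** No move went near the calculator, bottle, eraser or pen. I did not measure their positions again at the end.

**Not confirmed or disagreeing:**
- The foot below the lower bushing could not be seen directly, because the bushing hides it in the scene view and the arm blocked the top view at the guide.
- The two views disagreed by about 2 mm on where the bore lies relative to the rod. I aimed between them, and that entered cleanly.

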